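# Refill the thrust bearing cage

### The arm

A 6-joint arm with a two-finger parallel gripper is mounted at the origin on the work surface; the furniture and walls round the work are solid. World frame = base frame: x ahead of the robot, y to its left, z up, the work surface at z = 0. Lengths are in mm, angles in rad, forces in N, time in s.
With the tool pointing down it reaches from about 325 to 900 mm from the base axis. Payload 3.5 kg.
Tool frame: the origin (TCP) lies at the very end of the fingers, on their centre line; the grasp point (between the pads) lies 19 mm behind it; z points along the fingers, y is the direction in which the jaws open and shut (so a half turn about z gives the same grasp; the last joint's range is limited). The gripper opens to 85 mm and grips with 20 to 120 N. Pads are 22 mm wide; open, the fingers measure 114 mm over their backs; the gripper's body (76 mm by 85 mm) begins 54 mm behind the grasp point. The pads swing forward as they close: fully open they stand 13 mm farther back than shut.
Start: joints at [1.087, 0.276, -0.026, 1.268, 0, 1.467], TCP at [232.295, 580.225, 209.313] pointing down, gripper open.
Joint ranges: [-3.12, 3.12], [-0.85, 1.88], [-1.08, 1.24], [-1.95, 2.15], [-1.57, 1.53], [-3.14, 3.14]. Speed limits (rad/s): [2.57, 2.57, 3.14, 3.14, 3.14, 3.14].

### API

Orientations are given as a 3x3 rotation matrix whose columns are the frame's x, y, z axes.
In Python, from cell import move_ptp, move_l, movej, grip, wait, inverse_kinematics, grab_frame, Unreachable, hand_in, current_time, current_joints, current_qvel, current_joint_efforts, current_ee_pos, current_ee_rot, current_contact_force, current_moment, current_width gives the robot as it stands. The module is installed in compiled form; this text tells all that it offers. Calls block until the motion is done:
- move_ptp(position, orientation): joint-space move of the TCP to a pose.
- move_l(position, ori=None, rate=150): straight line of the TCP; ori=None keeps the orientation; rate is the mean speed in mm/s.
- movej(angles): joint-space move.
- grip(opening, grip_force=None): opening from 0.0 (shut) to 1.0 (fully open); grip_force is the grip in N (None keeps the last); returns when the fingers have stopped.
- wait(seconds).
- inverse_kinematics(position, orientation): joint angles nearest the present ones, or None.
- grab_frame(name): name is "scene" or "top" or "wrist"; returns a dict with "color" (400x640x3 uint8, red, green, blue), "range_z" (400x640 float32, mm along the optical axis (not along the pixel's ray), 0 where there is no reading), "fx", "fy", "cx", "cy" (pixels), "rvec" (rotation vector, rad) and "tvec" (3), from world to camera coordinates, as OpenCV has them. Camera axes: x right, y down, z forward; pixel columns grow to the right and rows downward; lengths in mm; the calibration is good to about 2 mm. A picture is of the moment at which its call begins.
A pose or a line that the arm cannot do raises Unreachable and nothing moves.
- hand_in(): hands the job in, once; it reports no verdict.
Readings, each from a call of its own:
- current_time(): time.
- current_joints(): joint angles.
- current_qvel(): joint speeds.
- current_joint_efforts(): joint torques, N m.
- current_ee_pos(): TCP position.
- current_ee_rot(): TCP orientation.
- current_contact_force(): force on the tool from outside, world axes, zero at the start.
- current_moment(): the same for the moment, N m.
- current_width(): opening from 0.0 (shut) to 1.0 (fully open).
Only numpy, scipy, OpenCV 4.12 (cv2) and the standard library are available. Lean on these libraries where they do the work, as an engineer would, in place of code of your own. Each camera call takes 0.05 s, during which the arm holds its last target. There are 200 camera calls.

### The job

I am putting the cleaned thrust ball bearing back together and two balls are still out. Take the two full-size steel balls from the drilled wooden batten and drop one into each empty pocket of the brass cage, so that both sit down on the race like the balls already in place. Leave the smaller odd ball in its hole in the batten: it belongs to another bearing.

Things in the scene. Friction and masses are not known exactly. Their poses are not given: they have to be found in the camera images.
- bearing: Thrust ball bearing lying flat on the bench, fixed. Its lower steel race is a ring of 146 mm outer and 62 mm inner diameter, 16 mm high, with a raceway groove whose floor is 12 mm above the bench; the brass cage lies over it. Origin: on the bearing's upright axis at bench height; z up.
- cage_top (a point): Centre of the cage's top face, on the bearing's axis, 29 mm above the bench. Brass cage: flat ring, 137 mm outer, 71 mm inner diameter, 10 mm thick, 8 round pockets of 26.4 mm spaced 45 degrees on a circle of 52 mm radius; 6 hold 24 mm steel balls whose tops stand 36 mm above the bench. It turns about the axis, with its balls, if pushed (slight friction).
- pocket_a (a point): Centre of an empty cage pocket: the point where the centre of a seated ball lies, 24 mm above the bench (5 mm below the cage's top face). Moves with the cage.
- pocket_b (a point): The same for the other empty pocket, 135 degrees round the cage from pocket_a, with filled pockets on both sides of each.
- batten: Wooden batten fixed on the bench, 150 mm long (its x), 18 mm wide (its y), 30 mm high, with three blind holes of 10 mm diameter in its top at x = -50, 0 and +50 mm on its centre line, a ball resting in the mouth of each. Origin: centre of its underside; z up.
- ball_a_center (a point): Centre of a loose steel ball of 24 mm diameter, 56 g; at the start it rests in a hole of the batten, its centre 41 mm above the bench (11 mm above the batten's top), 3 mm wider on each side than the batten. Which hole varies.
- ball_b_center (a point): Centre of the second loose steel ball, the same as the first and interchangeable with it, in another hole of the batten.
- odd_ball_center (a point): Centre of the odd steel ball, 16 mm diameter, 17 g, in the remaining hole of the batten (centre 36 mm above the bench). It stays there.
Things that resemble listed ones, but are neither listed nor needed, are in the scene too. Leave any purple look-alike of the part that bears ball_a_center alone.

How it is judged (in metres and radians):
At the end, for the whole second after the job is handed in: One 24 mm ball sits in each of the two empty pockets, its centre within 5 mm of the seated position, and the odd ball is still in its hole in the batten (within 12 mm of where it began) (((distance between ball_a_center and pocket_a below 0.005 m and distance between ball_b_center and pocket_b below 0.005 m) or (distance between ball_a_center and pocket_b below 0.005 m and distance between ball_b_center and pocket_a below 0.005 m)) and distance of odd_ball_center from where it was at the start of the episode below 0.012 m); the robot touches nothing.
It fails at once if the odd ball is taken or knocked out of its hole (distance of odd_ball_center from where it was at the start of the episode above 0.012 m).
It also fails if it takes over 58 s, if anything falls off the work surface, if the arm or the gripper's body presses on something with over 40 N, if the wrist force passes 120 N, or if a joint passes its speed limit or range.

## Working session

There is one attempt and no reset: what is moved stays moved. The work goes in short steps, each a Python script; the robot and the scene stay as the last script left them, time stands still between calls to the robot, and variables do not carry over. Pictures are saved under pics/ and viewed, about 8 in all and at most 12, crops included, and the job is handed in when it is done.

```bash
mkdir -p pics
cat > h.py <<'E'
import numpy as np, cv2
from cell import *
def cloud(f):
    z=f["range_z"].astype(float); v,u=np.mgrid[:z.shape[0],:z.shape[1]]
    P=np.dstack([(u-f["cx"])/f["fx"]*z,(v-f["cy"])/f["fy"]*z,z])
    R=cv2.Rodrigues(np.array(f["rvec"],float))[0]
    W=(P-np.array(f["tvec"],float).ravel())@R
    W[z<=0]=np.nan
    return W
def save(f,n): cv2.imwrite("pics/"+n,f["color"][:,:,::-1])
E
python3 - <<'E'
from h import *
import pickle
for n in("top","scene"):
    f=grab_frame(n); save(f,n+"0.png"); pickle.dump(f,open(n+"0.pkl","wb"))
    R=cv2.Rodrigues(np.array(f["rvec"],float))[0]; print(n,f["fx"],-R.T@np.ravel(f["tvec"]))
    W=cloud(f); print(np.round(W[::80,::106]).tolist()[1:4])
print(current_time())
E
```

```text
top 501.60646787018004 [401.50620314 -34.08205662 961.34839776]
[[[1139.0, 1215.0, -904.0], [1140.0, 805.0, -908.0], [800.0, 196.0, -48.0], [801.0, -27.0, -52.0], [799.0, -250.0, -46.0], [752.0, -420.0, 74.0], [633.0, -420.0, 374.0]], [[820.0, 1186.0, -902.0], [618.0, 388.0, -1.0], [618.0, 180.0, -1.0], [617.0, -27.0, 1.0], [617.0, -235.0, 1.0], [604.0, -419.0, 55.0], [536.0, -419.0, 360.0]], [[517.0, 1159.0, -904.0], [460.0, 371.0, 16.0], [461.0, 174.0, 4.0], [460.0, -28.0, 17.0], [460.0, -228.0, 14.0], [458.0, -420.0, 33.0], [439.0, -419.0, 347.0]]]
scene 499.6738617336247 [111.513165   387.85209121 649.52635811]
[[[1281.0, 151.0, 97.0], [1003.0, 37.0, 157.0], [986.0, -189.0, 69.0], [874.0, -422.0, 15.0], [577.0, -420.0, 131.0], [372.0, -420.0, 211.0], [217.0, -377.0, 289.0]], [[1227.0, 235.0, -46.0], [995.0, 94.0, -2.0], [881.0, -85.0, -45.0], [658.0, -192.0, 14.0], [545.0, -421.0, -59.0], [326.0, -420.0, 61.0], [171.0, -421.0, 145.0]], [[2056.0, 271.0, -902.0], [768.0, 218.0, 21.0], [652.0, 86.0, 2.0], [517.0, -41.0, 0.0], [380.0, -166.0, 2.0], [245.0, -291.0, 3.0], [109.0, -418.0, 2.0]]]
0.1
```

View pics/top0.png

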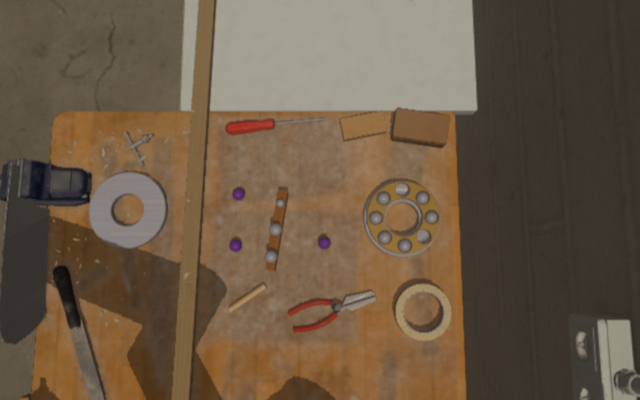

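View pics/scene0.png

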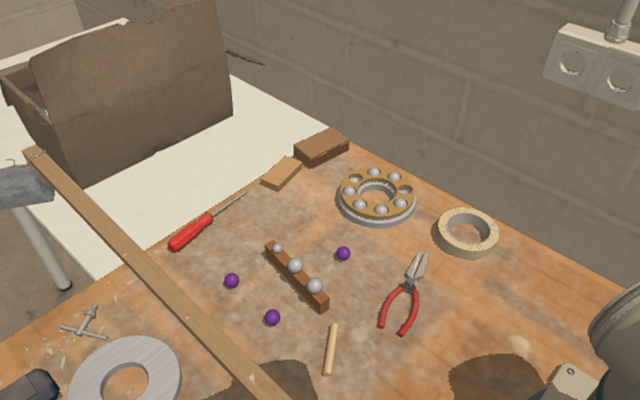

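The top view shows the batten at (277,228): odd ball at (280,203), big balls at (275,229) and (271,256). The bearing is at (401,217), with purple look-alikes at (238,193), (235,244) and (324,242). A beam runs along column ~195. Next I measure by depth and look at the bearing enlarged.

Run:
```python
from h import *
import pickle
from scipy.optimize import least_squares
T=pickle.load(open("top0.pkl","rb"));S=pickle.load(open("scene0.pkl","rb"))
WT,WS=cloud(T),cloud(S)
def proj(f,p):
    R=cv2.Rodrigues(np.array(f["rvec"],float))[0];c=R@np.array(p,float)+np.ravel(f["tvec"])
    return c[0]/c[2]*f["fx"]+f["cx"],c[1]/c[2]*f["fy"]+f["cy"]
for r in(150,220,300,380): print("beam",np.round(WT[r,170:225:6]).tolist())
def sph(W,px,rad,zc):
    c=W[px[1],px[0]].copy(); c[2]=zc
    for _ in range(4):
        d=np.linalg.norm(W-c,axis=2); Q=W[(d<rad+6)&(W[:,:,2]>zc)]
        s=least_squares(lambda p:np.linalg.norm(Q-p,axis=1)-rad,c,loss="soft_l1").x; c=s
    return np.round(c,1),len(Q)
for n,W,l in(("top",WT,[(280,203),(275,229),(271,256)]),("scene",WS,[(277,248),(296,265),(314,286)])):
    for p,(r,z) in zip(l,((8,36),(12,41),(12,41))): print(n,p,sph(W,p,r,z))
# bearing: cage top points
for n,W,g in(("top",WT,(582,-195)),("scene",WS,(582,-195))):
    m=(np.hypot(W[:,:,0]-g[0],W[:,:,1]-g[1])<90)&(W[:,:,2]>8)
    Q=W[m]; print(n,len(Q),Q.min(0),Q.max(0))
    print(np.histogram(Q[:,2],bins=np.arange(8,44,3)))
def crop(f,x0,y0,w,h,k): return cv2.resize(f["color"][y0:y0+h,x0:x0+w],None,fx=k,fy=k,interpolation=cv2.INTER_CUBIC)
a=crop(T,355,170,95,95,4);b=crop(S,325,155,105,80,4)[:,:]
H=np.zeros((380,800,3),np.uint8);H[:,:380]=a;H[:320,380:]=b
cv2.imwrite("pics/bear.png",H[:,:,::-1])
```

```text
beam [[637.0, 263.0, 2.0], [637.0, 251.0, -0.0], [637.0, 239.0, 1.0], [633.0, 223.0, 19.0], [632.0, 210.0, 24.0], [632.0, 199.0, 20.0], [635.0, 190.0, 9.0], [637.0, 181.0, -0.0], [637.0, 169.0, 1.0], [637.0, 157.0, 1.0]]
beam [[499.0, 257.0, 1.0], [499.0, 245.0, 1.0], [499.0, 234.0, 2.0], [497.0, 217.0, 20.0], [497.0, 206.0, 21.0], [497.0, 195.0, 20.0], [499.0, 188.0, 1.0], [499.0, 176.0, 0.0], [499.0, 164.0, 5.0], [499.0, 153.0, 2.0]]
beam [[348.0, 251.0, -0.0], [348.0, 240.0, -2.0], [349.0, 222.0, 23.0], [349.0, 212.0, 21.0], [349.0, 200.0, 22.0], [348.0, 194.0, 3.0], [348.0, 183.0, 2.0], [348.0, 172.0, 1.0], [348.0, 160.0, 2.0], [348.0, 149.0, 0.0]]
beam [[204.0, 245.0, 0.0], [nan, nan, nan], [208.0, 217.0, 23.0], [208.0, 206.0, 21.0], [204.0, 200.0, 3.0], [204.0, 189.0, 3.0], [203.0, 179.0, -1.0], [203.0, 168.0, -2.0], [204.0, 156.0, 1.0], [204.0, 145.0, 2.0]]
top (280, 203) (array([528.5,  43.1,  37. ]), 57)
top (275, 229) (array([479.6,  51.1,  41.3]), 129)
top (271, 256) (array([430. ,  58.8,  41.5]), 130)
scene (277, 248) (array([531.2,  42.2,  38.7]), 72)
scene (296, 265) (array([482. ,  49.9,  43.1]), 179)
scene (314, 286) (array([432.5,  57.7,  43.2]), 190)
top 2267 [ 495.08753564 -260.72180591    8.09811513] [ 671.87167879 -120.71387691   39.39761657]
(array([ 38, 110, 235, 159,  56,  97, 388, 772, 306,  94,  12]), array([ 8, 11, 14, 17, 20, 23, 26, 29, 32, 35, 38, 41]))
scene 1927 [ 494.81579125 -259.5732468     8.00590325] [ 671.94040628 -119.77913196   40.4601076 ]
(array([ 86,  90, 125, 230,  83, 105, 159, 543, 383,  97,  26]), array([ 8, 11, 14, 17, 20, 23, 26, 29, 32, 35, 38, 41]))
```

View pics/bear.png

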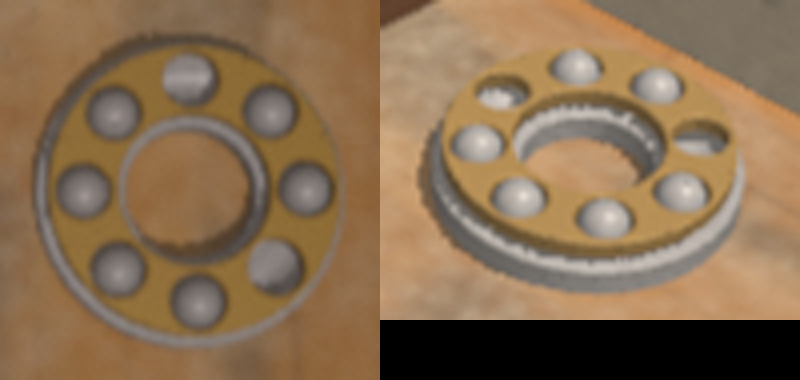

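The crop shows the two empty pockets: top pixels about (402.5,190) and (424,237); the other six hold balls. I'll fit the cage phase by colour, check reachability, and pick the first ball.

```bash
cat >> h.py <<'E'
from scipy.optimize import minimize
def plane(f,z):
    h,w=f["color"].shape[:2]; v,u=np.mgrid[:h,:w]
    R=cv2.Rodrigues(np.array(f["rvec"],float))[0]; o=-R.T@np.ravel(f["tvec"])
    D=np.dstack([(u-f["cx"])/f["fx"],(v-f["cy"])/f["fy"],np.ones((h,w))])@R
    return o[:2]+D[:,:,:2]*((z-o[2])/D[:,:,2])[:,:,None]
def cagefit(f,g=(582,-195)):
    """cage centre and phase from the brass colour on the plane z=29"""
    P=plane(f,29); m=np.hypot(*(P-np.array(g)).transpose(2,0,1))<66
    hsv=cv2.cvtColor(f["color"],cv2.COLOR_RGB2HSV).astype(float)
    p=P[m]; s=np.clip((hsv[m][:,1]-90)/60,0,1)
    def cost(q,b=1.0):
        d=p-q[:2]; r=np.hypot(*d.T); w=np.zeros(len(p))
        a=np.arctan2(d[:,1],d[:,0])-q[2]; a=(a+np.pi/8)%(np.pi/4)-np.pi/8
        pk=np.hypot(r*np.cos(a)-52,r*np.sin(a))
        sg=lambda x:1/(1+np.exp(-x/b))
        pred=sg(r-35.5)*sg(pk-13.2)
        ok=(r>35.5)&(r<66)
        return -np.corrcoef(pred[ok],s[ok])[0,1]
    best=min((minimize(cost,[*g,t],method="Nelder-Mead",options=dict(initial_simplex=[[*g,t],[g[0]+4,g[1],t],[g[0],g[1]+4,t],[*g,t+.2]])) for t in np.arange(0,.78,.13)),key=lambda r:r.fun)
    return best.x,best.fun
def pockets(q): return [np.array([q[0]+52*np.cos(q[2]+k*np.pi/4),q[1]+52*np.sin(q[2]+k*np.pi/4)]) for k in range(8)]
def down(yaw):  # tool y (jaw direction) at angle yaw in the xy plane, z down
    y=np.array([np.cos(yaw),np.sin(yaw),0]); z=np.array([0,0,-1.]); return np.c_[np.cross(y,z),y,z]
E
python3 - <<'E'
from h import *
import pickle
T=pickle.load(open("top0.pkl","rb"));S=pickle.load(open("scene0.pkl","rb"))
for n,f in(("top",T),("scene",S)):
    q,c=cagefit(f); P=plane(f,29)
    print(n,q,c)
    for k,p in enumerate(pockets(q)):
        d=np.hypot(*(P-p).transpose(2,0,1)); v,u=np.unravel_index(d.argmin(),d.shape)
        W=cloud(f)[d<6]; print(k,np.round(p,1),(u,v),np.round(np.nanmedian(W[:,2]),1))
W=cloud(T)
for u,v in((238,193),(235,244),(324,242)): print("purple",np.round(W[v,u]))
print("rot now",np.round(current_ee_rot(),2).tolist())
for yaw in np.arange(-np.pi,np.pi,np.pi/6):
    r=[]
    for p in((480,51,150),(431,58,34),(634,-196,34),(545,-232,34)):
        j=inverse_kinematics(p,down(yaw)); r.append(None if j is None else np.round(j[5],2))
    print(round(yaw,2),r)
E
```

```text
top [ 5.91146590e+02 -2.23643326e+02 -7.77720778e-03] -0.4483808187642915
0 [ 643.1 -224. ] (np.int64(421), np.int64(143)) 9.5
1 [ 628.2 -187.2] (np.int64(402), np.int64(151)) 0.6
2 [ 591.6 -171.6] (np.int64(394), np.int64(170)) 0.2
3 [ 554.7 -186.6] (np.int64(402), np.int64(189)) 13.2
4 [ 539.1 -223.2] (np.int64(422), np.int64(197)) 36.1
5 [ 554.1 -260.1] (np.int64(441), np.int64(189)) 1.0
6 [ 590.7 -275.6] (np.int64(449), np.int64(170)) 0.6
7 [ 627.6 -260.7] (np.int64(440), np.int64(151)) -0.2
scene [ 5.76602936e+02 -1.85233706e+02  5.88696381e-02] -0.32968110317028415
0 [ 628.5 -182.2] (np.int64(326), np.int64(163)) 2.2
1 [ 611.1 -146.4] (np.int64(320), np.int64(175)) 2.8
2 [ 573.5 -133.3] (np.int64(330), np.int64(187)) 2.5
3 [ 537.7 -150.7] (np.int64(350), np.int64(192)) 34.1
4 [ 524.7 -188.3] (np.int64(369), np.int64(185)) 15.9
5 [ 542.1 -224.1] (np.int64(373), np.int64(172)) 35.1
6 [ 579.7 -237.1] (np.int64(363), np.int64(161)) 2.6
7 [ 615.5 -219.8] (np.int64(343), np.int64(157)) 2.2
purple [548. 123.  25.]
purple [452. 127.  23.]
purple [455. -39.  25.]
rot now [[-0.93, 0.37, 
[... 306 characters left out ...]
oat64(3.11), np.float64(3.13), np.float64(2.74), np.float64(2.63)]
-1.05 [np.float64(2.59), np.float64(2.6), np.float64(2.22), np.float64(2.11)]
-0.52 [np.float64(2.07), np.float64(2.08), np.float64(1.7), np.float64(1.58)]
-0.0 [np.float64(1.54), np.float64(1.56), np.float64(1.17), np.float64(1.06)]
0.52 [np.float64(1.02), np.float64(1.03), np.float64(0.65), np.float64(0.54)]
1.05 [np.float64(0.5), np.float64(0.51), np.float64(0.13), np.float64(0.01)]
1.57 [np.float64(-0.03), np.float64(-0.02), np.float64(-0.4), np.float64(-0.51)]
2.09 [np.float64(-0.55), np.float64(-0.54), np.float64(-0.92), np.float64(-1.04)]
2.62 [np.float64(-1.08), np.float64(-1.06), np.float64(-1.44), np.float64(-1.56)]
```

Run:
```python
from h import *
import pickle
T=pickle.load(open("top0.pkl","rb"));S=pickle.load(open("scene0.pkl","rb"))
g=plane(T,29)[217,402]; print(g)
for n,f in(("top",T),("scene",S)):
    q,c=cagefit(f,g); q,c=cagefit(f,q[:2]); P=plane(f,29)
    print(n,q,c)
    for k,p in enumerate(pockets(q)):
        d=np.hypot(*(P-p).transpose(2,0,1)); v,u=np.unravel_index(d.argmin(),d.shape)
        W=cloud(f)[d<5]; print(k,np.round(p,1),(int(u),int(v)),np.round(np.nanmedian(W[:,2]),1))
# pick the first ball (nearest to the robot), then rise
ax=np.array([530-431,42.6-58.2]); yaw=np.arctan2(ax[1],ax[0])+np.pi/2
b=np.array([431.2,58.2]); R=down(yaw); print("yaw",yaw)
grip(0.55,30); print(current_width(),current_time())
move_ptp([*b,110],R); f=grab_frame("wrist"); save(f,"w1.png"); pickle.dump(f,open("w1.pkl","wb"))
print(current_ee_pos(),current_time())
```

```text
[ 501.67069805 -184.62898181]
top [ 5.01571010e+02 -1.86343485e+02  1.11851848e-02] -0.9732848802331053
0 [ 553.6 -185.8] (402, 190) 12.8
1 [ 537.9 -149.2] (383, 198) 35.8
2 [ 501.  -134.3] (375, 217) 36.4
3 [ 464.4 -150. ] (384, 237) 35.8
4 [ 449.6 -186.9] (404, 245) 36.0
5 [ 465.2 -223.5] (423, 236) 13.5
6 [ 502.2 -238.3] (431, 217) 36.2
7 [ 538.7 -222.7] (422, 197) 36.1
scene [ 504.59516404 -187.68153157    0.79547047] -0.8975456578454245
0 [ 541.  -150.5] (349, 191) 35.4
1 [ 504.1 -135.7] (359, 204) 35.3
2 [ 467.5 -151.3] (381, 210) 35.5
3 [ 452.6 -188.2] (400, 203) 35.5
4 [ 468.2 -224.8] (405, 189) 16.2
5 [ 505.1 -239.7] (394, 177) 34.7
6 [ 541.7 -224.1] (373, 172) 35.0
7 [ 556.6 -187.2] (355, 178) 17.1
yaw 1.414505685408185
0.5495187329824348 0.5667
[431.64077035  58.76376141 110.25134347] 2.6583
```

View pics/w1.png

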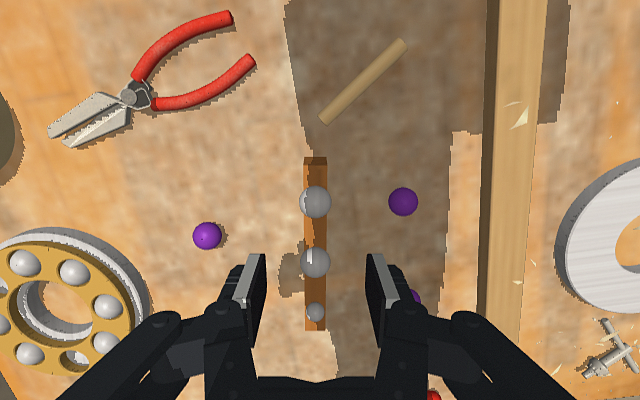

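The wrist view shows the target ball at (315,202), centred between the fingers. The odd ball is at (315,312) and the purple balls are clear of the jaws. I'll refine its position and pick.

```bash
cat >> h.py <<'E'
from scipy.optimize import least_squares
def sph(W,c,rad):
    c=np.array(c,float)
    for _ in range(4):
        Q=W[(np.linalg.norm(W-c,axis=2)<rad+5)&(W[:,:,2]>c[2])]
        c=least_squares(lambda p:np.linalg.norm(Q-p,axis=1)-rad,c,loss="soft_l1").x
    return c
E
python3 - <<'E'
from h import *
import pickle
f=pickle.load(open("w1.pkl","rb")); W=cloud(f)
for c,r in(((431.2,58.2,41),12),((480.8,50.5,41),12),((530,42.6,36),8)): print(np.round(sph(W,c,r),1))
b=sph(W,(431.2,58.2,41),12)[:2]; b=(b+np.array([431.2,58.2]))/2
R=down(1.4145)
move_l([*b,60],R,150); move_l([*b,33.5],R,60); print(current_ee_pos(),current_contact_force())
grip(0.0,30); print("w",current_width(),current_contact_force())
move_l([*b,110],R,120); print("w",current_width(),current_time())
f=grab_frame("wrist"); save(f,"w2.png"); pickle.dump(f,open("w2.pkl","wb"))
E
```

```text
[430.1  58.5  40.2]
[479.5  50.7  40.2]
[528.7  42.9  35.6]
[430.30852208  58.34589064  33.18387076] [-0.11113478  0.55353245  0.10524306]
w 3.6907725307631674e-05 [ 0.52072542 -0.18661636 -0.49611424]
w -0.001786642012926299 5.0333
```

View pics/w2.png

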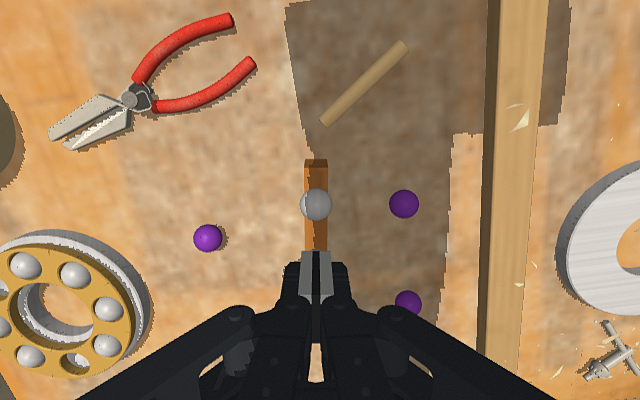

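The jaws closed fully and the ball is still in its hole at (315,204). I'll check where the fingertips really are, using wrist depth in both the open and shut frames.

Run:
```python
from h import *
import pickle
for n in("w1","w2"):
    f=pickle.load(open(n+".pkl","rb")); W=cloud(f)
    R=cv2.Rodrigues(np.array(f["rvec"],float))[0]; print(n,"cam",-R.T@np.ravel(f["tvec"]),"axis",R[2])
    c=R@np.array([430.5,58.5,110.2])+np.ravel(f["tvec"]); print("TCP px",c[:2]/c[2]*f["fx"]+[f["cx"],f["cy"]])
    for (u,v) in ([(255,258),(250,275),(262,258),(262,300),(370,260),(240,330)] if n=="w1" else [(308,252),(308,265),(308,280),(325,252),(312,300),(295,266),(308,330)]): print((u,v),np.round(W[v,u],1))
    m=(W[:,:,2]>80); Q=W[m]; print("low z of fingers",np.round(np.percentile(Q[:,2],[0,1,5]),1), "x range of lowest 5%",np.round(np.percentile(Q[Q[:,2]<np.percentile(Q[:,2],5)][:,0],[0,50,100]),1))
    print("ball",sph(W,(430,58.5,41),12))
print(current_ee_pos(),current_ee_rot().round(3).tolist(),current_joints().round(3))
```

```text
w1 cam [347.21169835  71.94374573 274.30229471] axis [ 0.32367045 -0.05014511 -0.94484015]
TCP px [314.64596322 246.35154684]
(255, 258) [416.   34.2 141.8]
(250, 275) [415.9  34.6 155.9]
(262, 258) [416.8  37.1 141.2]
(262, 300) [433.4  34.7 148.4]
(370, 260) [423.5  84.  144.2]
(240, 330) [414.6  38.1 189.8]
low z of fingers [133.8 141.6 154. ] x range of lowest 5% [414.7 424.3 445.7]
ball [430.08053891  58.50975807  40.16395128]
w2 cam [345.8958866   71.72499594 273.62828736] axis [ 0.32201104 -0.05058863 -0.94538335]
TCP px [315.69494657 249.61543177]
(308, 252) [418.2  56.9 135.2]
(308, 265) [417.6  57.2 147.9]
(308, 280) [418.1  57.4 158.5]
(325, 252) [418.9  64.6 136.2]
(312, 300) [420.3  58.7 168.7]
(295, 266) [421.1  50.6 141.1]
(308, 330) [425.6  56.5 177.9]
low z of fingers [133.9 141.6 157.9] x range of lowest 5% [416.7 419.5 425.2]
ball [430.08729147  58.55528768  40.18148517]
[429.70844686  58.36823695 109.09894561] [[-0.988, 0.156, -0.002], [0.156, 0.988, 0.0], [0.002, -0.0, -1.0]] [-0.014  0.018 -0.555  1.    -0.     0.142]
```

Wrist depth puts the fingertips at z≈134 while the reported TCP is at 110, which would explain the miss. I'll verify independently with the fixed cameras.

Run:
```python
from h import *
import pickle
f=grab_frame("scene"); pickle.dump(f,open("s1.pkl","wb")); W=cloud(f); print(current_ee_pos())
R=cv2.Rodrigues(np.array(f["rvec"],float))[0]
for z in(109,134,160):
    c=R@np.array([429.7,58.4,z])+np.ravel(f["tvec"]); print(z,c[:2]/c[2]*f["fx"]+[f["cx"],f["cy"]])
m=(np.abs(W[:,:,0]-430)<16)&(np.abs(W[:,:,1]-58)<14)&(W[:,:,2]>62)
Q=W[m]; print(len(Q),np.round(np.percentile(Q[:,2],[0,1,5,10]),1))
v,u=np.where(m); print(u.min(),u.max(),v.min(),v.max())
x0,y0=200,100
c=cv2.resize(f["color"][y0:y0+220,x0:x0+260],None,fx=2.5,fy=2.5,interpolation=cv2.INTER_CUBIC)
for z in(109,134):
    p=R@np.array([429.7,58.4,z])+np.ravel(f["tvec"]); p=(p[:2]/p[2]*f["fx"]+[f["cx"],f["cy"]]-[x0,y0])*2.5
    cv2.circle(c,tuple(int(a) for a in p),5,(0,255,0) if z==109 else (255,0,255),2)
cv2.imwrite("pics/s1.png",c[:,:,::-1])
```

```text
[429.59028627  58.36634638 108.98064982]
109 [314.62492202 257.58952868]
134 [314.47268623 245.78806539]
160 [314.30597455 232.86441687]
785 [132.5 137.1 142.5 146.9]
298 329 192 250
```

View pics/s1.png

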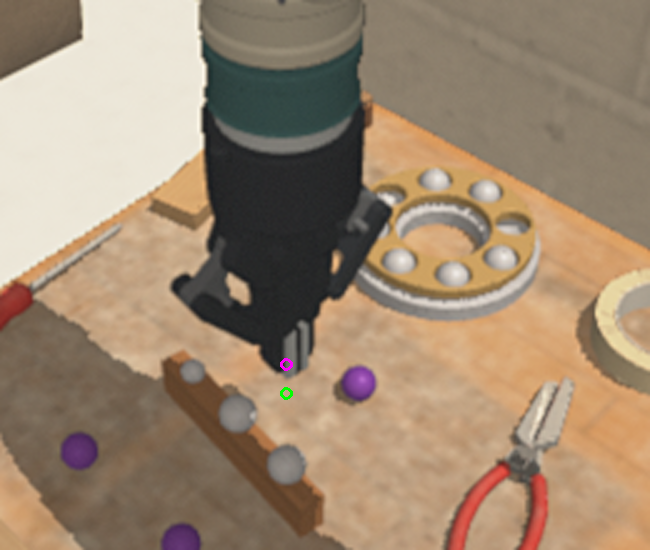

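The scene camera agrees: the green marker (reported TCP) floats about 23 mm below the real tips, which match the magenta marker at z≈134. The first ball was not disturbed, at about (287,465) in the crop. I'll regrasp with a 23 mm tool-length correction; the batten is narrower than the ball, so extra depth is harmless.

```bash
echo 'OFF=23.0' >> h.py
python3 - <<'E'
from h import *
import pickle
b=np.array([430.5,58.4]); R=down(1.4145)
grip(0.5,30)
move_l([*b,35],R,150); move_l([*b,11],R,60); print(current_ee_pos(),current_contact_force())
grip(0.0,30); print("w",current_width(),current_contact_force())
move_l([*b,70],R,100); print("w",current_width(),current_contact_force(),current_time())
f=grab_frame("wrist"); save(f,"w3.png"); pickle.dump(f,open("w3.pkl","wb"))
E
```

```text
[430.05169281  58.41713903  10.6282118 ] [-0.0847926  -0.61714155  0.19662689]
w 0.25472846428520785 [0.43994891 0.29991299 0.77870663]
w 0.2580351895941626 [ 0.75204579 -0.52558912 -0.88436712] 7.875
```

View pics/w3.png

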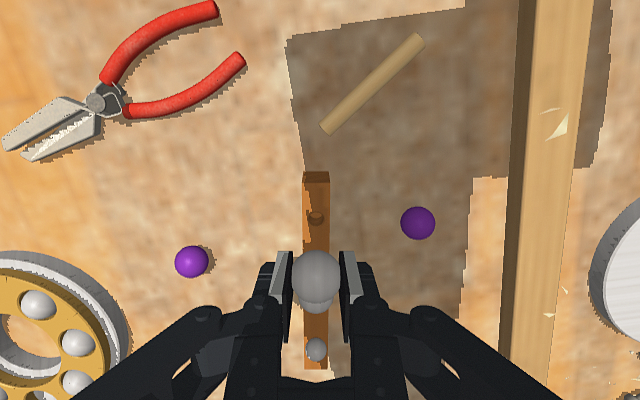

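The ball is held at width 0.258 (≈22 mm), seen at (317,280), and its hole at (316,216) is empty. I'll carry it to pocket 0 with the jaws radial and check alignment from the wrist camera while hovering.

Run:
```python
from h import *
import pickle
f=pickle.load(open("w3.pkl","rb")); print("held ball in w3",sph(cloud(f),(430,58.4,100),12))
q=np.array([502.2,-186.6,.0112]); p=pockets(q)[0]; R=down(q[2])
move_ptp([*p,70],R); 
move_l([*p,35],R,100); wait(.2)
f=grab_frame("wrist"); save(f,"w4.png"); pickle.dump(f,open("w4.pkl","wb"))
e=current_ee_pos(); print(e,current_width(),current_contact_force(),current_time())
print("held",sph(cloud(f),(e[0],e[1],e[2]+30.4),12)); print(cagefit(f,q[:2]))
```

```text
held ball in w3 [429.27184403  58.62443055  98.4837231 ]
[ 554.8951334  -186.29333806   35.83223072] 0.25524079092036495 [ 0.09384214 -0.19884018  0.07372051] 9.7417
held [ 553.86590938 -186.12570057   64.63359227]
(array([ 5.03891220e+02, -1.85206239e+02,  5.09294819e-03]), np.float64(-0.5915839047258092))
```

View pics/w4.png

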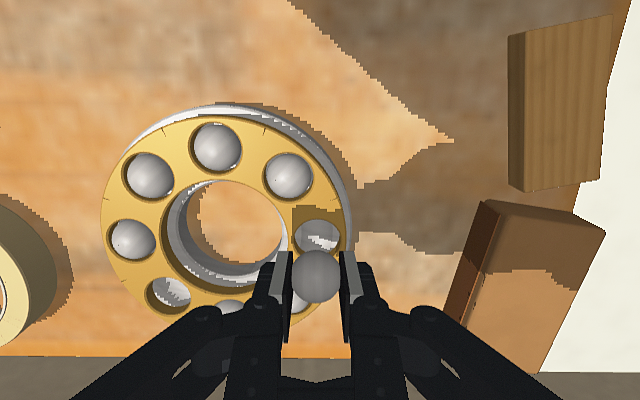

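The empty pocket is at (317,238), just beyond the held ball at (316,275); the second empty one is at (168,295). The gripper hides part of the cage, so I'll refine from the visible seated balls, lower and release if consistent.

```bash
cat >> h.py <<'E'
def ballfit(f,q,ks):
    """cage pose from the seated balls ks (sphere fits)"""
    W=cloud(f); P=pockets(q); C=np.array([sph(W,(*P[k],24),12) for k in ks])
    fun=lambda s:np.ravel(np.array(pockets(s))[ks]-C[:,:2])
    s=least_squares(fun,q); return s.x,np.round(C,1).tolist(),np.abs(s.fun).max()
E
python3 - <<'E'
from h import *
import pickle
q=np.array([502.2,-186.6,.0112]); f=pickle.load(open("w4.pkl","rb"))
for n,ks in(("w4",[3,4,6,7][:0] or [4,6,7,3]),("top0",[1,2,3,4,6,7])):
    print(n,ballfit(pickle.load(open(n+".pkl","rb")),q,ks))
R=cv2.Rodrigues(np.array(f["rvec"],float))[0]
for p in pockets(q):
    c=R@np.array([*p,24])+np.ravel(f["tvec"]); print(np.round(c[:2]/c[2]*f["fx"]+[f["cx"],f["cy"]]))
E
```

```text
w4 (array([ 5.01749285e+02, -1.85876127e+02,  9.85162882e-03]), [[449.7, -188.3, 24.4], [500.3, -230.2, 19.2], [541.1, -226.4, 23.3], [464.4, -151.1, 24.4]], np.float64(7.715841579877122))
top0 (array([ 5.03072651e+02, -1.87102997e+02,  8.06970224e-03]), [[540.4, -150.1, 26.0], [502.7, -134.7, 25.8], [465.5, -150.9, 25.4], [451.2, -187.9, 25.6], [503.3, -239.1, 25.7], [539.8, -223.2, 25.9]], np.float64(0.898715075950463))
[316. 237.]
[288. 175.]
[216. 147.]
[150. 175.]
[134. 237.]
[170. 292.]
[232. 313.]
[291. 292.]
```

Pose predictions match the picture to within 1–3 px, and the ball sits over the pocket. Lowering and releasing.

Run:
```python
from h import *
import pickle
q=np.array([502.2,-186.6,.0112]); p=pockets(q)[0]; R=down(q[2])
for z in(20,14,11,9):
    move_l([*p,z],R,50); F=current_contact_force(); print(z,current_ee_pos().round(1),np.round(F,2))
    if np.linalg.norm(F)>4: break
grip(0.5); print(current_width(),np.round(current_contact_force(),2))
move_l([*p,70],R,100)
f=grab_frame("wrist"); save(f,"w5.png"); pickle.dump(f,open("w5.pkl","wb"))
print(current_time()); print(ballfit(f,q,[0,1,2,3,4]))
```

```text
20 [ 553.5 -185.8   19.2] [ 0.5   0.23 -0.83]
14 [ 553.8 -185.8   13.6] [-0.09 -0.5  -0.3 ]
11 [ 554.1 -185.9   10.8] [0.33 0.34 0.36]
9 [ 554.1 -186.     8.9] [ 0.56 -0.08 -1.47]
0.49957555736992854 [-0.05  0.09 -0.15]
12.1
(array([ 5.01662204e+02, -1.87593068e+02,  4.65042626e-03]), [[553.0, -187.6, 25.0], [538.9, -150.4, 24.0], [501.4, -135.2, 24.1], [464.6, -151.0, 24.3], [449.8, -188.2, 24.3]], np.float64(0.6635089010485444))
```

View pics/w5.png

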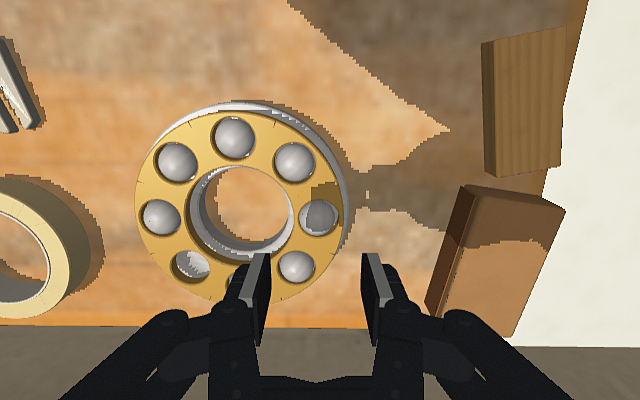

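The first ball is seated at (320,216): z=25, within about 1 mm of the pocket. The remaining empty pocket is at (190,265). Now the second ball.

Run:
```python
from h import *
import pickle
b=np.array([480.0,50.6]); R=down(1.4145)
move_ptp([*b,60],R)
f=grab_frame("wrist"); W=cloud(f); print([sph(W,c,r).round(1) for c,r in(((480,50.6,41),12),((529,42.8,36),8))])
move_l([*b,11],R,80); print(current_ee_pos().round(1),current_contact_force().round(2))
grip(0.0,30); w=current_width(); print(w)
move_l([*b,70],R,100); w=current_width(); print(w)
if w>.2:
    q=np.array([502.2,-186.9,.008]); p=pockets(q)[5]; R=down(q[2]+np.pi/4)
    move_ptp([*p,70],R); move_l([*p,35],R,100); wait(.2)
    f=grab_frame("wrist"); save(f,"w6.png"); pickle.dump(f,open("w6.pkl","wb"))
    e=current_ee_pos(); print(e,p,current_width(),current_time()); print("held",sph(cloud(f),(e[0],e[1],e[2]+29.5),12))
    Rc=cv2.Rodrigues(np.array(f["rvec"],float))[0]
    for P in pockets(q):
        c=Rc@np.array([*P,24])+np.ravel(f["tvec"]); print(np.round(c[:2]/c[2]*f["fx"]+[f["cx"],f["cy"]]))
```

```text
[array([479.4,  50.7,  40.2]), array([528.9,  42.8,  35.5])]
[480.3  50.5  11.1] [ 1.23 -0.05  0.78]
0.2533994446797817
0.25443625959462585
[ 466.43315554 -224.30039356   35.76475741] [ 465.72577728 -223.96252929] 0.255899934004412 16.7667
held [ 465.16953765 -223.70490221   64.1490922 ]
[462. 292.]
[498. 237.]
[481. 175.]
[415. 147.]
[344. 175.]
[316. 237.]
[341. 292.]
[399. 313.]
```

View pics/w6.png

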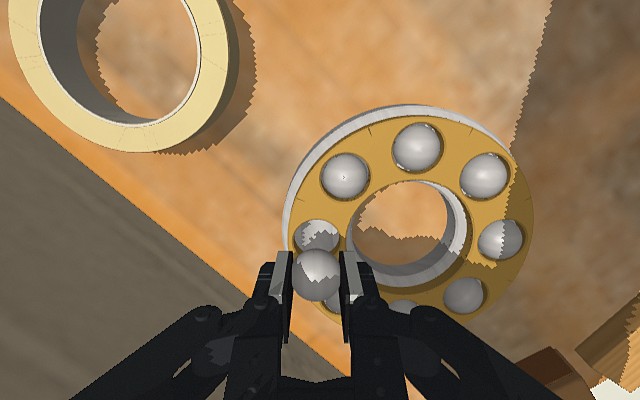

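The empty pocket at (317,237) matches the predicted (316,237), and the held ball at (316,273) is above it. The roll of tape is clear of the fingers. Placing, then retreating and checking by the numbers.

Run:
```python
from h import *
import pickle
q=np.array([502.2,-186.9,.008]); p=pockets(q)[5]; R=down(q[2]+np.pi/4)
for z in(20,14,11,9):
    move_l([*p,z],R,50); F=current_contact_force(); print(z,current_ee_pos().round(1),np.round(F,2))
    if np.linalg.norm(F)>4: break
grip(0.5); print(current_width())
move_l([*p,90],R,100)
move_ptp([400,200,200],R); wait(.5)
f=grab_frame("top"); pickle.dump(f,open("top1.pkl","wb")); W=cloud(f)
x,C,r=ballfit(f,q,list(range(8))); print(x,C,r)
g=grab_frame("scene"); print(ballfit(g,q,list(range(8))))
print("odd",sph(W,(528.5,43,36),8).round(1)); print(current_time(),current_contact_force().round(2))
a=cv2.resize(f["color"][165:275,255:455],None,fx=4,fy=4,interpolation=cv2.INTER_CUBIC); cv2.imwrite("pics/end.png",a[:,:,::-1])
```

```text
20 [ 465.1 -223.6   19.4] [-0.27  0.01  0.07]
14 [ 465.4 -223.7   13.6] [-0.31  0.14 -0.79]
11 [ 465.6 -223.9   10.8] [-0.06 -0.08 -0.18]
9 [ 465.6 -223.9    8.9] [-0.21 -0.74  0.26]
0.4994435114606683
[ 5.03288861e+02 -1.87354654e+02  8.05975359e-03] [[553.4, -187.4, 26.6], [540.1, -150.0, 26.0], [502.8, -135.1, 25.4], [466.5, -150.9, 25.8], [450.7, -187.9, 25.8], [468.6, -223.6, 26.4], [503.6, -239.8, 25.7], [540.5, -224.2, 26.0]] 1.9010756706647953
(array([ 5.04791451e+02, -1.87864606e+02,  4.12770628e-03]), [[555.1, -188.7, 28.2], [542.5, -151.7, 27.8], [505.5, -134.9, 26.9], [466.7, -151.0, 27.0], [453.7, -189.8, 27.5], [471.3, -224.9, 28.4], [504.6, -238.8, 27.0], [538.9, -223.1, 26.9]], np.float64(3.166778651232562))
odd [528.6  42.8  36.9]
21.5 [ 0.33 -0.13 -0.05]
```

View pics/end.png

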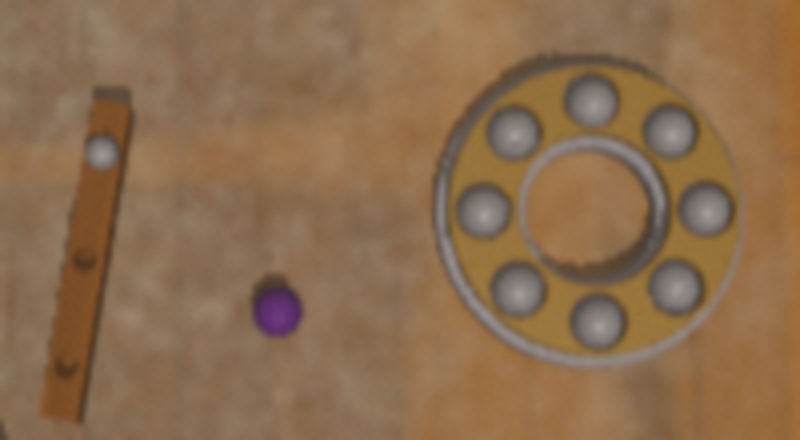

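All eight pockets are filled, with all balls at the same height to about 1 mm. The odd ball is still at (101,152) in the crop, and the other two holes are empty. Handing in.

```bash
python3 -c "
from cell import *
hand_in(); print(current_time())"
```

```text
the job is handed in; nothing more can be done
the job is handed in; nothing more can be done
```

Both full-size balls are now in the two empty pockets of the cage, and I handed the job in at about 21.5 s of robot time. `hand_in` gives no verdict.

- **First grasp:** It closed on air because the real fingertips are about 23 mm short of the reported TCP. Wrist and scene depth both showed this. I corrected for it, and both grasps then held at a width of about 0.255.
- **Seating:** In the top camera the two placed balls are within about 1 mm in height of the other six, and at most about 2 mm off the fitted pocket positions. The scene camera fit was coarser, with a largest residual of 3.2 mm and all heights reading about 3 mm high. I put that down to its calibration bias.
- **Odd ball:** It reads (528.6, 42.8), against (528.5, 43.1) at the start, so it has not moved.
- **Robot:** It was raised clear of everything, and contact forces stayed under about 2 N at every point I checked.

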